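# Make up two sampling kits and clip the cover on one

## Robot

A 7-joint arm with a two-finger parallel gripper is mounted at the origin on the work surface. World frame = base frame: x ahead of the robot, y to its left, z up, the work surface at z = 0. Lengths are in m, angles in degrees, forces in N, time in s.
With the tool pointing down it reaches from about 0.425 to 0.875 m from the base axis. Payload 9.9 kg.
Tool frame: the origin (TCP) lies on the mounting face of the last link; the fingertips stand 173 mm ahead of it and the grasp point (between the pads) lies 155 mm ahead of it; z points along the fingers, y is the direction in which the jaws open and shut (so a half turn about z gives the same grasp; the last joint's range is limited). The gripper opens to 85 mm and grips with 20 to 120 N. Pads are 22 mm wide; open, the fingers measure 114 mm over their backs; the gripper's body (76 mm by 85 mm) begins 54 mm behind the grasp point. The pads swing forward as they close: fully open they stand 13 mm farther back than shut.
Start: joints at [-71.895, 32.985, 1.427, 82.34, -0.859, 64.687, -3.237], TCP at [0.263, 0.622, 0.405] pointing down, gripper open.
Joint ranges: [-157.87, 157.87], [-19.46, 123.44], [-87.15, 90], [11.01, 140.99], [-62.26, 242.26], [9.8, 113.94], [-161.44, 161.44]. Speed limits (degrees/s): [127.2, 127.2, 172.46, 172.46, 180, 180, 180].

## Interface

Orientations are given as [roll, pitch, yaw] about the fixed x, y, z axes, in that order (R = Rz(yaw) Ry(pitch) Rx(roll)).
In Python, from station import move_pose, move_l, set_joints, set_gripper, sleep, ik, observe, get_image, camera_model, MotionError, hand_in, regions_of, landmark_of gives the robot as it stands. Calls block until the motion is done:
- move_pose(position, orientation): joint-space move of the TCP to a pose.
- move_l(position, v=0.15, attitude=None, guard=None): straight line of the TCP; attitude=None keeps the orientation; v is the mean speed in m/s. With guard (N) it stops when the force on the tool has changed by that much, and returns True; else False.
- set_joints(angles): joint-space move.
- set_gripper(opening, f_grip=None): opening from 0.0 (shut) to 1.0 (fully open); f_grip is the grip in N (None keeps the last); returns when the fingers have stopped.
- sleep(seconds).
- ik(position, orientation): joint angles nearest the present ones, or None.
- observe(): the state.
- get_image(name): name is "scene" or "top" or "wrist"; returns the picture (400x640x3 uint8, red, green, blue); there is no depth.
- camera_model(name): a dict with "vfov" (degrees; the focal length in pixels is half the picture's height over the tangent of half this angle, whatever the lens; pixels are square), "cx", "cy" (the principal point, pixels), "xyz" and "attitude" of the camera in the world. Camera axes: x right, y down, z forward; pixel columns grow to the right and rows downward; lengths in m; the calibration is good to about 2 mm. A picture is of the moment at which its call begins: read the wrist's pose just before it. camera_model takes no time and is no camera call; for the wrist camera it gives the pose at the moment of the call.
A pose or a line that the arm cannot do raises MotionError and nothing moves.
- hand_in(): hands the job in, once; it reports no verdict.
Trained networks look in the newest picture that a camera, given by its name, has taken for a name from the list of things; names that differ only in an ending like _2 or _b are one class to them, and where a whole thing is asked for, a point or a joint stands for the part that bears it (a point fixed in the world has none). Each returns a list of dicts, best first, with "confidence" (0 to 1); they miss things now and then, are a little off and sometimes report something else, mostly with a low value. They report only what shows in the picture. A call takes as long as a camera call. They do not tell look-alikes from the thing itself.
- regions_of(camera, query): "region" (400x640 bool, what is visible of it) and "bbox" ([left, top, width, height] in pixels, round what is visible of it).
- landmark_of(camera, query): "pixel" ([column, row] in pixels: a listed point, or the origin of a listed thing).
The state is a dict: "t": time; "q": joint angles; "joint_velocities": joint speeds; "joint_torque": joint torques, N m; "eef_pos": TCP position; "tool_rot": TCP orientation; "wrist_force": force on the tool from outside, world axes, zero at the start; "moment": the same for the moment, N m; "finger_gap": opening from 0.0 (shut) to 1.0 (fully open).
Only numpy, scipy, OpenCV 4.12 (cv2) and the standard library are available. Lean on these libraries where they do the work, as an engineer would, in place of code of your own. Each camera call takes 0.05 s, during which the arm holds its last target.

## Task

Make up the two sampling kits from the stock on the bench: the slide carton goes lying flat in the long compartment and the specimen pot upright in the square compartment of the grey clip case, and the little bottle goes upright in the narrow compartment and the conical flask upright in the wide compartment of the open white tray. Once the case has both its things, put the white cover over it and press it down evenly until it has snapped fully home and level on all four edges. Leave the beaker and the wash bottle where they stand.

Things in the scene. Friction and masses are not known exactly. Their poses are not given: they have to be found in the camera images.
- case: Grey clip case, fixed. Origin: centre of underside; long side along y. Flange 104 x 204 x 3 mm; on it a tray 84 (x) x 184 mm, rim top at z 29, its outside sloping in 5 mm over the top 8 to guide the cover. Floors at z 17 mm, both 72 mm wide in x: long compartment (96 mm) centred at y +38, square one (72 mm) at y -50. A black sprung clip stands out 4 mm mid-way on each of the 4 outer sides.
- cover: Loose white cover, box open below, 98 (x) x 198 (y) x 75 mm, on top a grey rib to grip or press, 18 (x) x 64 (y) mm, top at z 101. Origin: centre of lower edge. Fits the case either way round; inner lower edge 88 x 188 mm (2 mm play a side). Put on, it stops on the clips with origin some 16 mm up; pressed with about 10 N it snaps past them onto the flange, origin 3 mm up, centred on the case.
- tray: Open white plastic divided tray, fixed, 94 (x) x 156 (y) mm, walls 4 mm thick and 12 mm high, floor at z 4 mm. Origin: centre of underside; long side along y. Both compartments are 86 mm wide in x: narrow one (58 mm) centred at y +45 mm, wide one (86 mm) centred at y -31 mm; wall between at y +14.
- carton: Slide carton: brown cardboard box 70 (x) x 36 (y) x 44 (z) mm with a paper strip, lying flat on the bench. Origin: centre of its underside, long side along x, z up. In the case its long side goes along the case's y.
- pot: Squat specimen pot: clear round body, wide white screw lid, 46 mm diameter, 50 mm high. Origin: centre of its underside, z up.
- bottle: Little amber round reagent bottle with a black cap, body 36 mm diameter, 84 mm high over the cap, straight-sided from the bottom to about 50 mm. Origin: centre of its underside, z up.
- flask: White conical flask with a dark stopper, 60 mm diameter at the foot, narrowing to a straight neck 24 mm in diameter from 52 to 76 mm above the foot; stopper 27 mm in diameter, top at 88 mm. Origin: centre of its underside, z up.
- beaker: Bystander: clear beaker, 64 mm diameter, 85 mm high, beyond the work. Origin: centre of its underside. Leave it alone.
- wash_bottle: Bystander: white wash bottle with a red cap, 60 mm diameter, 130 mm high, beyond the work. Origin: centre of its underside. Leave it alone.
Mind the look-alikes: they are no part of the job. Leave any turquoise look-alike of the bottle alone.

How it is judged (in metres and radians):
On the way, in this order (a step that is already met when the one before it is completed fails the run):
1. the carton and the pot are both in their compartments of the clip case (x of carton in the frame of case between -0.022 and 0.022 m and y of carton in the frame of case between 0.02 and 0.056 m and z of carton in the frame of case between 0.014 and 0.02 m and angle between each of carton, pot's own z axis and vertical below 0.08 rad and x of pot in the frame of case between -0.017 and 0.017 m and y of pot in the frame of case between -0.066 and -0.034 m and z of pot in the frame of case between 0.014 and 0.02 m), for 0.2 s.
2. the cover is snapped home on the case (horizontal distance between cover and case below 0.005 m and angle between the y axis of cover and the y axis of case, either way round below 0.05 rad and z of cover in the frame of case between 0 and 0.006 m and angle between cover's own z axis and vertical below 0.025 rad), for 0.2 s.
At the end, for the whole second after the job is handed in: Carton and pot on their floors in the case, bottle and flask on theirs in the tray (base within 3 mm of the floor, tilt under 0.08 rad); cover centred on the case within 5 mm, parallel within 0.05 rad, level within 0.025 rad, lower edge under 6 mm above the bench (past all clips); all at rest (all of step 1 and all of step 2 and x of bottle in the frame of tray between -0.029 and 0.029 m and y of bottle in the frame of tray between 0.031 and 0.059 m and z of bottle in the frame of tray between 0.001 and 0.007 m and angle between each of bottle, flask's own z axis and vertical below 0.08 rad and x of flask in the frame of tray between -0.017 and 0.017 m and y of flask in the frame of tray between -0.047 and -0.015 m and z of flask in the frame of tray between 0.001 and 0.007 m and linear speed of each of carton, pot, bottle, flask, cover below 0.02 m/s); the robot touches nothing.
It fails at once if the beaker or the wash bottle is moved more than 20 mm (distance of any of beaker, wash_bottle from where it was at the start of the episode above 0.02 m).
It also fails if it takes over 144 s, if anything falls off the work surface, if the arm or the gripper's body presses on something with over 40 N, if the wrist force passes 120 N, or if a joint passes its speed limit or range.

## Working session

There is one attempt and no reset: what is moved stays moved. The work goes in short steps, each a Python script; the robot and the scene stay as the last script left them, time stands still between calls to the robot, and variables do not carry over. Pictures are saved under pics/ and viewed, and the job is handed in when it is done.

```bash
ls -la; mkdir -p pics; python3 - <<'E'
from station import *
import cv2
o=observe();print(o['t'],o['eef_pos'],o['tool_rot'],o['finger_gap'])
for n in ("scene","top","wrist"):
    print(n,camera_model(n)); im=get_image(n); cv2.imwrite(f"pics/{n}0.png",im[:,:,::-1])
E
```

```text
total 12
drwxr-xr-x  3 agent agent 4096 Dec  7 15:05 .
drwxr-xr-x 23 root  root  4096 Dec  7 15:05 ..
drwxr-xr-x  2 agent agent 4096 Dec  7 15:05 pics
0.0 [0.26262879 0.62162763 0.40383723] [-1.79903089e+02  3.18485959e-03  1.57094876e+02] 1.0034690643644615
scene {'vfov': 53.7475982133659, 'cx': 316.4938621407791, 'cy': 191.10853493555297, 'xyz': array([1.04032104, 0.39323285, 0.73291989]), 'attitude': array([-137.97757564,    0.50334298,  128.0263139 ])}
top {'vfov': 54.268458540449075, 'cx': 318.4377287382694, 'cy': 197.66082879663085, 'xyz': array([ 0.40099452, -0.00116395,  1.07099267]), 'attitude': array([-173.4043203 ,    1.21577121,  -89.2499291 ])}
wrist {'vfov': 69.56478806657788, 'cx': 319.09576651145886, 'cy': 200.13977797885804, 'xyz': array([0.18859163, 0.65235576, 0.37288455]), 'attitude': array([1.61628632e+02, 7.90833092e-02, 6.70725057e+01])}
```

View pics/scene0.png

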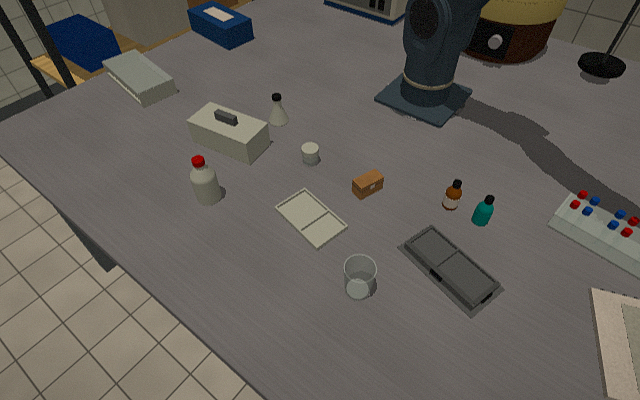

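View pics/top0.png

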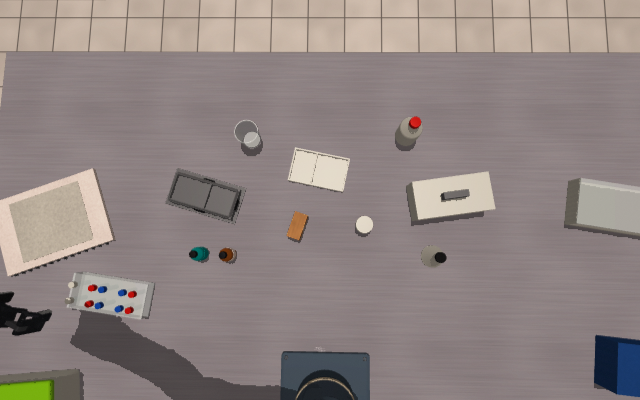

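View pics/wrist0.png

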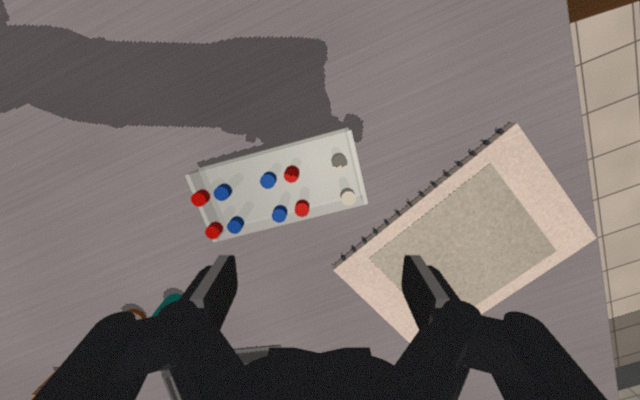

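```bash
cat > h.py <<'E'
import numpy as np, cv2
from scipy.optimize import minimize
from scipy.spatial.transform import Rotation as R
from station import *
def cam(n):
    c=camera_model(n); f=200/np.tan(np.radians(c['vfov']/2))
    return dict(f=f,cx=c['cx'],cy=c['cy'],t=np.array(c['xyz']),R=R.from_euler('xyz',c['attitude'],degrees=True).as_matrix())
def proj(c,P):
    p=(np.asarray(P)-c['t'])@c['R']
    return np.c_[c['f']*p[:,0]/p[:,2]+c['cx'],c['f']*p[:,1]/p[:,2]+c['cy']]
def unproj(c,px,z):
    d=c['R']@np.array([(px[0]-c['cx'])/c['f'],(px[1]-c['cy'])/c['f'],1]); 
    return c['t']+d*(z-c['t'][2])/d[2]
def box(x,y,z0,z1,x1=None,y1=None,oy=0):
    x1=x if x1 is None else x1; y1=y if y1 is None else y1
    return np.array([[s*x/2,t*y/2,z0] for s in(-1,1) for t in(-1,1)]+[[s*x1/2,t*y1/2,z1] for s in(-1,1) for t in(-1,1)])/1000
def cyl(d0,d1,z0,z1):
    a=np.linspace(0,2*np.pi,33)[:-1];c=np.c_[np.cos(a),np.sin(a)]
    return np.r_[np.c_[c*d0/2,0*a+z0],np.c_[c*d1/2,0*a+z1]]/1000
M=dict(case=[box(104,204,0,3),box(84,184,3,21),box(84,184,21,29,74,174)],
 cover=[box(98,198,0,75),box(18,64,75,101)],
 tray=[box(94,156,0,12)], carton=[box(70,36,0,44)], pot=[cyl(46,46,0,50)],
 bottle=[cyl(36,36,0,50),cyl(36,20,50,64),cyl(20,20,64,84)],
 flask=[cyl(60,24,0,52),cyl(24,24,52,76),cyl(27,27,76,88)],
 beaker=[cyl(64,64,0,85)],wash_bottle=[cyl(60,60,0,90),cyl(60,24,90,130)])
SC=4
def sil(c,name,x,y,yaw,z=0):
    m=np.zeros((400*2,640*2),np.uint8)
    ca,sa=np.cos(yaw),np.sin(yaw)
    for h in M[name]:
        P=h@np.array([[ca,sa,0],[-sa,ca,0],[0,0,1]])+[x,y,z]
        p=(proj(c,P)+.5)*2-.5
        hull=cv2.convexHull(p.astype(np.float32))
        cv2.fillConvexPoly(m,np.round(hull*16).astype(np.int32),255,shift=4)
    return cv2.resize(m,(640,400),interpolation=cv2.INTER_AREA)/255.
def fit(name,obs,x0,yaw0,z=0,useyaw=True):
    """obs: list of (cam, mask float)"""
    def cost(v):
        s=0
        for c,m in obs:
            r=sil(c,name,v[0]/1e3,v[1]/1e3,np.radians(v[2]) if useyaw else 0,z)
            s+=np.abs(r-m).sum()/m.sum()
        return s
    best=None
    for y0 in yaw0:
        v=np.array([x0[0]*1e3,x0[1]*1e3,y0])
        for st in (20,5):
            sim=np.array([v,v+[st,0,0],v+[0,st,0],v+[0,0,st]])
            r=minimize(cost,v,method='Nelder-Mead',options=dict(initial_simplex=sim,xatol=.05,fatol=1e-4,maxiter=150)); v=r.x
        if best is None or r.fun<best.fun: best=r
    return best.x,best.fun
def save(n,im): cv2.imwrite(f'pics/{n}.png',im[:,:,::-1])
E
python3 - <<'E'
from h import *
obs={}
cams={n:cam(n) for n in('top','scene')}
names=['case','cover','tray','carton','pot','bottle','flask','beaker','wash_bottle']
for n in cams:
    im=get_image(n)
    for k in names:
        r=regions_of(n,k); 
        for q in r[:4]:
            print(n,k,round(q['confidence'],2),q['bbox'],q['region'].sum())
        obs[n,k]=[(q['confidence'],q['region']) for q in r]
import pickle; pickle.dump(obs,open('obs.pkl','wb'))
im=cv2.imread('pics/top0.png')
a=cv2.resize(im[140:280,150:360],None,fx=3.8,fy=3.8,interpolation=cv2.INTER_CUBIC); cv2.imwrite('pics/crop1.png',a)
E
```

```text
top case 0.75 [165.1, 168.1, 81.8, 60.5] 2741
top tray 0.8 [286.5, 150.8, 63.9, 43.4] 1847
top carton 0.59 [419.2, 244.8, 23.5, 22.3] 397
top carton 0.57 [287.8, 211.4, 18.8, 25.4] 395
top pot 0.74 [354.0, 213.0, 20.4, 19.4] 198
top bottle 0.65 [220.9, 247.9, 15.5, 14.8] 187
top bottle 0.58 [187.5, 246.9, 20.7, 14.5] 207
top flask 0.93 [418.7, 245.1, 22.9, 22.6] 402
top beaker 0.64 [236.2, 117.0, 23.6, 29.3] 580
top wash_bottle 0.84 [393.4, 119.2, 28.7, 29.0] 617
scene case 0.75 [398.3, 225.7, 107.9, 93.4] 4425
scene case 0.51 [299.8, 144.8, 19.8, 24.1] 373
scene cover 0.75 [185.5, 98.6, 83.6, 65.2] 3381
scene tray 0.94 [273.2, 188.0, 74.4, 61.9] 2373
scene carton 0.73 [352.1, 168.7, 28.7, 33.2] 680
scene carton 0.25 [276.0, 188.2, 69.9, 60.8] 2314
scene pot 0.61 [301.6, 143.7, 18.9, 23.8] 390
scene bottle 0.74 [474.4, 198.0, 20.6, 28.0] 412
scene bottle 0.64 [443.4, 177.1, 18.8, 33.9] 420
scene flask 0.72 [270.5, 93.5, 20.0, 35.4] 450
scene flask 0.62 [399.6, 225.6, 103.9, 94.1] 4439
scene beaker 0.83 [343.5, 253.4, 30.1, 46.6] 1253
scene wash_bottle 0.94 [191.2, 157.0, 32.1, 49.4] 1038
```

View pics/crop1.png

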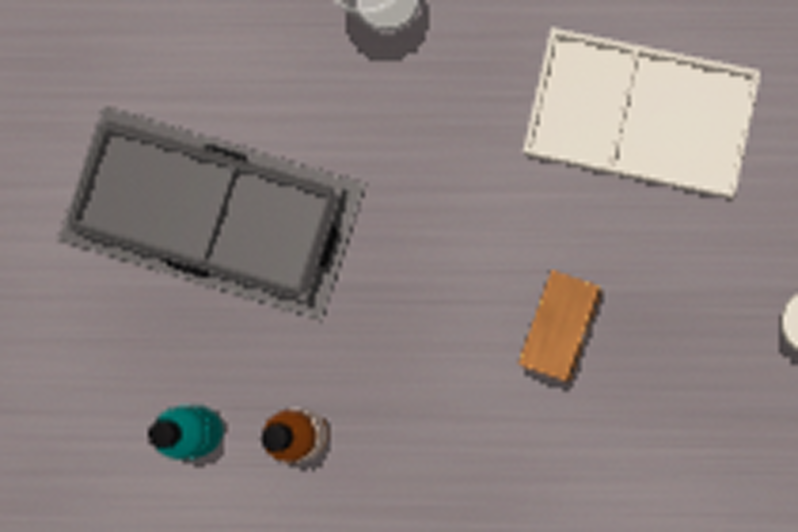

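Candidates for the bottle are amber (228,255) and turquoise (200,255) in top, and (452,195) and (484,211) in scene; I choose the amber one, and the crop confirms it. The case's long compartment and the tray's narrow one both lie at the left (+y) end.

```bash
cat > fitall.py <<'E'
from h import *
import pickle
obs=pickle.load(open('obs.pkl','rb'))
im=get_image('top')
r=regions_of('top','cover'); print('cover top',[(q['confidence'],q['bbox']) for q in r])
obs['top','cover']=[(q['confidence'],q['region']) for q in r]
cams={n:cam(n) for n in('top','scene')}
seed=dict(case=((205,195),(484-33,270)),cover=((451,198),(228,131)),tray=((319,170),(311,218)),carton=((298,226),(367,185)),pot=((364,225),(311,154)),bottle=((228,255),(452,195)),flask=((435,257),(278,110)),beaker=((247,135),(360,277)),wash_bottle=((408,133),(206,182)))
hz=dict(cover=.05,flask=.03,bottle=.03,pot=.04,beaker=.04,wash_bottle=.06,carton=.03,tray=.01,case=.01)
yaws=dict(case=(-15,),tray=(-10,),cover=(5,-5),carton=(70,-20,-60))
res={}
for k in seed:
    o=[]
    for i,n in enumerate(('top','scene')):
        for cf,m in obs[n,k]:
            ys,xs=np.nonzero(m)
            if abs(xs.mean()-seed[k][i][0])<10 and abs(ys.mean()-seed[k][i][1])<10: o.append((cams[n],m.astype(float),n)); break
    x0=unproj(cams['top'],seed[k][0],hz[k])
    line=[k,np.round(x0[:2]*1e3)]
    for s in ([0],[1],[0,1]):
        if max(s)>=len(o): continue
        v,f=fit(k,[o[j][:2] for j in s],x0,yaws.get(k,(0,)),useyaw=k in yaws)
        line+=['+'.join(o[j][2] for j in s),np.round(v,1),round(f,2)]
    res[k]=v; print(*line)
pickle.dump(res,open('res.pkl','wb'))
E
python3 fitall.py
```

```text
cover top [(0.89, [408.0, 171.1, 85.0, 49.3]), (0.59, [286.6, 147.3, 61.8, 46.9])]
case [527. 336.] top [527.7 337.5 -16. ] 0.02 scene [526.4 337.9 -15.8] 0.02 top+scene [527.  337.7 -15.7] 0.05
cover [ 522. -325.] top [ 527.  -322.2    8.4] 0.03 scene [ 526.4 -323.7    8.1] 0.02 top+scene [ 526.9 -322.9    8.4] 0.05
tray [600.  22.] top [603.3  24.2 -11.1] 0.07 scene [603.2  23.4 -11.3] 0.02 top+scene [603.2  23.4 -11.4] 0.1
carton [444.  76.] top [446.8  78.5 161.2] 0.06 scene [445.9  78.5 -17.3] 0.05 top+scene [446.7  78.2 -18.6] 0.11
pot [449. -99.] top [451.  -99.1   9.7] 0.41 scene [449.  -99.8  -1.4] 0.1 top+scene [451.  -97.8  -9.3] 0.51
bottle [365. 261.] top [366.8 262.9  11.6] 0.18 scene [3.628e+02 2.623e+02 3.000e-01] 0.13 top+scene [367.1 262.3   3.1] 0.34
flask [ 368. -285.] top [ 371.4 -283.5    3.9] 0.1 scene [ 367.5 -284.8    2.9] 0.08 top+scene [ 369.8 -282.9   11.8] 0.21
beaker [690. 219.] top [690.1 215.    7. ] 0.2 scene [681.4 210.    8.5] 0.19 top+scene [687.4 213.    4.4] 0.41
wash_bottle [ 692. -213.] top [ 701.1 -215.8   -5.9] 0.1 scene [ 701.3 -217.9    8.7] 0.17 top+scene [ 701.9 -216.7    6.1] 0.27
```

```bash
cat > m.py <<'E'
from h import *
CASE=(.527,.3377,-15.9); COVER=(.5267,-.323,8.3); TRAY=(.6032,.0236,-11.3)
CARTON=(.4465,.0783,-18.5); POT=(.4500,-.0990); BOTTLE=(.366,.2625); FLASK=(.3695,-.284)
def infr(F,x,y):
    a=np.radians(F[2]); return F[0]+x*np.cos(a)-y*np.sin(a),F[1]+x*np.sin(a)+y*np.cos(a)
def pose(x,y,z,yaw):
    """best of yaw / yaw+180 by joint distance"""
    q=np.array(observe()['q']);best=None
    for yw in (yaw,yaw+180):
        yw=(yw+180)%360-180
        s=ik([x,y,z],[180,0,yw])
        if s is not None:
            d=np.abs(np.array(s)-q).max()
            if best is None or d<best[0]: best=(d,yw,np.array(s))
    return best
def go(x,y,z,yaw):
    b=pose(x,y,z,yaw); move_pose([x,y,z],[180,0,b[1]]); return b[1]
def st(*a):
    o=observe(); print(*a,'t=%.1f'%o['t'],'p',np.round(o['eef_pos'],4),'F',np.round(o['wrist_force'],1),'gap %.3f'%o['finger_gap'])
    return o
E
python3 - <<'E'
from m import *
for n,p in dict(carton=CARTON,pot=(*POT,-16),bottle=(*BOTTLE,90),flask=(*FLASK,0),cover=COVER,case=CASE).items():
    for yw in (p[2],p[2]+180):
        for z in(.19,.36):
            s=ik([p[0],p[1],z],[180,0,(yw+180)%360-180]); print(n,yw,z,None if s is None else np.round(s))
go(.47,.17,.30,-18.5); st('a')
set_gripper(0.0); st('b')
move_l([.47,.17,.20],v=.15)
print(move_l([.47,.17,.160],v=.03,guard=4)); st('touch')
move_l([.47,.17,.22]); st('up')
E
```

```text
carton -18.5 0.19 [-29.  37.  20. 128. -36.  20. -87.]
carton -18.5 0.36 [-51.  24.  50. 119. -25.  48. -95.]
carton 161.5 0.19 [-16.  35.   0. 128.  -1.  18.  57.]
carton 161.5 0.36 [-23.  18.   9. 118.  -4.  44.  60.]
pot -16 0.19 [ -5.  37.  18. 127. -32.  20. -67.]
pot -16 0.36 [-36.  33.  68. 118. -39.  55. -53.]
pot 164 0.19 [  7.  35.  -1. 127.   2.  18.  78.]
pot 164 0.36 [-11.  20.  24. 118. -11.  45.  93.]
bottle 90 0.19 [-48.  35.   9. 129. -18.  18. -23.]
bottle 90 0.36 [-57.  18.  20. 119.  -9.  44. -31.]
bottle 270 0.19 [-29.  35. -19. 128.  31.  21. 107.]
bottle 270 0.36 [-22.  18. -25. 118.  11.  46. 126.]
flask 0 0.19 [ 22.  36.  15. 126. -26.  20. -32.]
flask 0 0.36 [-10.  32.  65. 118. -37.  54. -15.]
flask 180 0.19 [ 34.  35.  -3. 126.   5.  19. 116.]
flask 180 0.36 [ -2.  25.  49. 117. -25.  48. 151.]
cover 8.3 0.19 [ 10.  46.  29. 104. -34.  39. -23.]
cover 8.3 0.36 [ -6.  45.  62.  96. -43.  66. -14.]
cover 188.3 0.19 [ 29.  42.  -3. 103.   3.  35. 122.]
cover 188.3 0.36 [ 10.  33.  29.  96. -19.  56. 143.]
case -15.9 0.19 [ -58.   49.   37.  103.  -42.   43. -105.]
case -15.9 0.36 [ -63.   38.   46.   95.  -31.   60. -113.]
case 164.1 0.19 [-36.  43.  -1. 102.   1.  35.  36.]
case 164.1 0.36 [-37.  31.   1.  94.  -0.  55.  38.]
a t=3.1 p [0.4701 0.1712 0.3001] F [ 0.4 -0.8  0.4] gap 1.003
b t=3.9 p [0.47 0.17 0.3 ] F [0.6 0.4 0.7] gap -0.003
True
touch t=5.5 p [0.47   0.17   0.1735] F [-1.4 -0.4  8.2] gap 0.000
up t=6.0 p [0.47   0.1701 0.2199] F [ 0.3 -0.3 -0.3] gap 0.001
```

```bash
python3 - <<'E'
from m import *
set_gripper(1.0)
x,y,yw=CARTON
yw=go(x,y,.26,yw); print(yw)
move_l([x,y,.184],v=.12)
set_gripper(0.0,40); o=st('grip')
move_l([x,y,.28],v=.2)
save('w1',get_image('wrist')); st('lift')
px,py=infr(CASE,0,.038)
print(px,py,pose(px,py,.28,CASE[2]+90))
yw=go(px,py,.28,CASE[2]+90)
st('over'); save('t1',get_image('top'))
E
```

```text
161.5
grip t=8.6 p [0.4466 0.0783 0.1845] F [-2.  -0.8  5.2] gap 0.414
lift t=9.3 p [0.4461 0.0783 0.2791] F [-0.2 -0.8  0.2] gap 0.408
0.5374104503103124 0.37424616976287 (np.float64(50.19111850237669), -105.89999999999998, array([-24.4505466 ,  39.55274246, -24.53319922,  93.25590062,
        19.73870833,  51.52624697, 107.67706572]))
over t=10.4 p [0.5376 0.3728 0.279 ] F [ 0.4 -1.5 -0.6] gap 0.416
```

View pics/w1.png

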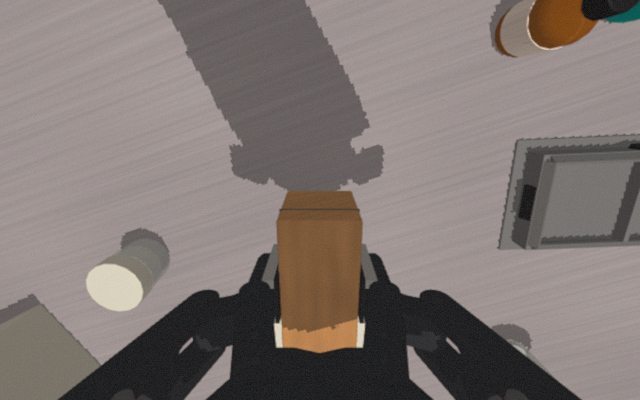

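View pics/t1.png

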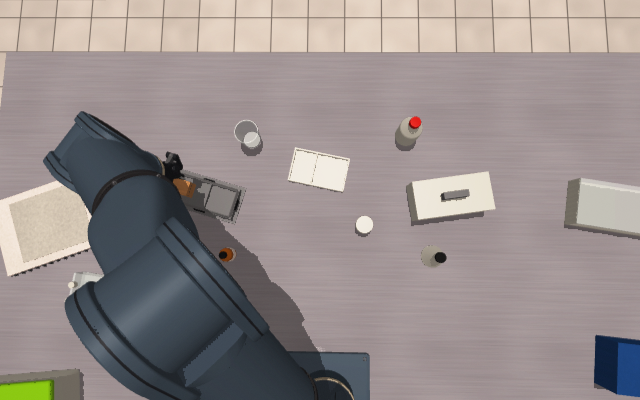

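The carton is held square and centred between the pads at wrist (320,270). Next I lower it into the long compartment and then fetch the pot, at top (364,225).

```bash
python3 - <<'E'
from m import *
px,py=infr(CASE,0,.038)
move_l([px,py,.225],v=.12)
print(move_l([px,py,.2005],v=.03,guard=6)); st('down')
set_gripper(0.62); st('rel')
move_l([px,py,.29],v=.2); set_gripper(1.0)
save('w2',get_image('wrist'))
x,y=POT
yw=go(x,y,.27,CASE[2]); st('pot')
save('w2b',get_image('wrist'))
E
```

```text
True
down t=11.8 p [0.5373 0.3741 0.2016] F [-0.1 -0.3  5.8] gap 0.416
rel t=12.2 p [0.537  0.3738 0.2008] F [-0.7  0.9 -0.6] gap 0.622
pot t=15.0 p [ 0.4508 -0.0979  0.27  ] F [ 0.1 -0.2 -0.2] gap 1.002
```

View pics/w2.png

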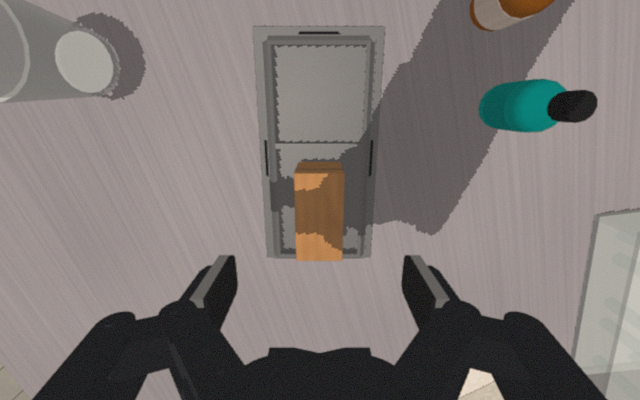

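View pics/w2b.png

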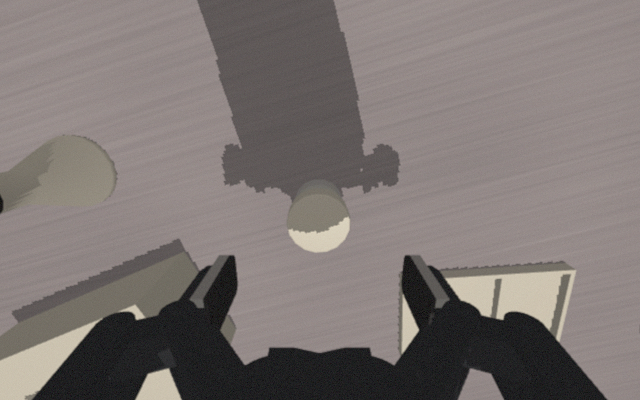

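The carton lies flat, parallel and centred in the long compartment (wrist (320,210)). The gripper is centred over the pot at (318,221).

```bash
python3 - <<'E'
from m import *
x,y=POT
move_l([x,y,.187],v=.12)
set_gripper(0.0,40); o=st('grip')
move_l([x,y,.29],v=.2); save('w3',get_image('wrist'))
px,py=infr(CASE,0,-.050)
yw=go(px,py,.30,CASE[2]); st('over',yw); save('w3b',get_image('wrist'))
move_l([px,py,.235],v=.12)
print(move_l([px,py,.2025],v=.03,guard=6)); st('down')
set_gripper(0.75); st('rel')
move_l([px,py,.31],v=.2); set_gripper(1.0)
save('w4',get_image('wrist')); st('end')
E
python3 -c "
import cv2,numpy as np
cv2.imwrite('pics/c3.png',cv2.resize(np.vstack([np.hstack([cv2.imread('pics/w3.png'),cv2.imread('pics/w3b.png')]),np.hstack([cv2.imread('pics/w4.png')]*2)]),(800,500)))"
```

```text
grip t=16.3 p [ 0.4501 -0.0991  0.1877] F [-0.5  0.4  6.5] gap 0.525
over 164.10000000000002 t=18.5 p [0.5139 0.2878 0.2998] F [ 0.3 -1.2  0.3] gap 0.525
True
down t=20.2 p [0.5132 0.2896 0.2047] F [-0.4 -0.2  6.4] gap 0.527
rel t=20.5 p [0.5128 0.2894 0.2041] F [-0.7 -0.2  0.6] gap 0.749
end t=21.6 p [0.5133 0.2896 0.3094] F [-0.7 -0.3  0.5] gap 1.000
```

View pics/c3.png

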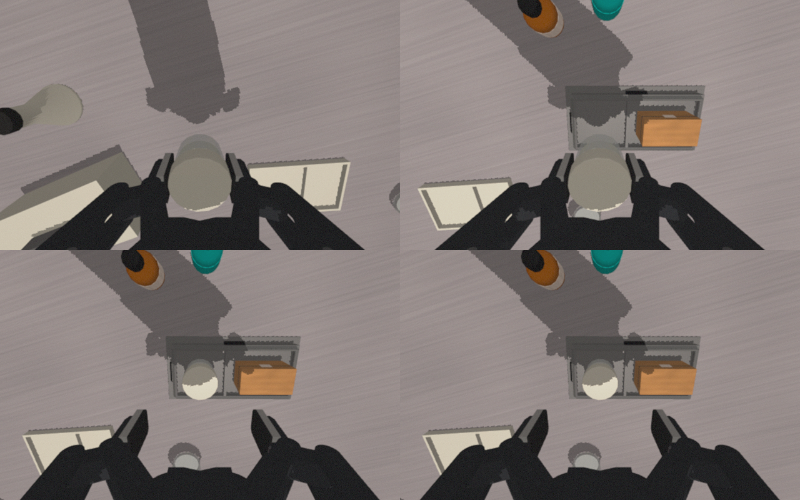

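The pot stands upright in the square compartment. The jaws were along the case's y there, so I'll check that neither finger shifted the carton, and move over the cover meanwhile.

```bash
cat > chk.py <<'E'
from m import *
def check(camn,name,F,z,x0,yaws=(0,)):
    c=cam(camn); get_image(camn); useyaw=len(yaws)>1 or yaws[0]!=0
    p=proj(c,[[x0[0],x0[1],z+.02]])[0]
    for q in regions_of(camn,name):
        b=q['bbox']
        if abs(b[0]+b[2]/2-p[0])<40 and abs(b[1]+b[3]/2-p[1])<40:
            v,f=fit(name,[(c,q['region'].astype(float))],x0,yaws,z,useyaw)
            d=np.array([v[0]/1e3-F[0],v[1]/1e3-F[1]]);a=np.radians(F[2])
            l=np.array([[np.cos(a),np.sin(a)],[-np.sin(a),np.cos(a)]])@d
            print(camn,name,'in frame mm',np.round(l*1e3,1),'yaw',round(v[2]-F[2],1),'cost',round(f,2),'conf',round(q['confidence'],2)); return v
    print(camn,name,'not found')
E
python3 - <<'E'
from chk import *
check('wrist','carton',CASE,.017,infr(CASE,0,.038),(74,))
check('wrist','pot',CASE,.017,infr(CASE,0,-.05))
check('wrist','case',CASE,0,CASE[:2],(-16,))
x,y,yw=COVER
yw=go(x,y,.36,COVER[2]+90); st('cover',yw)
for n in('top','scene'):
    check(n,'carton',CASE,.017,infr(CASE,0,.038),(74,))
    check(n,'pot',CASE,.017,infr(CASE,0,-.05))
save('w5',get_image('wrist')); check('wrist','cover',COVER,0,COVER[:2],(8.3,))
save('t5',get_image('scene'))
E
```

```text
wrist carton in frame mm [ 0.3 36.4] yaw 90.3 cost 0.02 conf 0.94
wrist pot in frame mm [  0.7 -50.5] yaw 22.9 cost 0.1 conf 0.81
wrist case in frame mm [ 0.5 -1. ] yaw -0.2 cost 0.6 conf 0.91
cover 98.30000000000001 t=24.1 p [ 0.5275 -0.3216  0.3598] F [-0.1 -0.7 -0.2] gap 0.999
top carton in frame mm [-0.  37.6] yaw 92.1 cost 0.06 conf 0.92
top pot in frame mm [  0.9 -47.6] yaw 24.9 cost 0.19 conf 0.78
scene carton in frame mm [-0.5 36.9] yaw 90.0 cost 0.05 conf 0.68
scene pot in frame mm [ -1.8 -51.1] yaw 26.1 cost 0.16 conf 0.63
wrist cover in frame mm [ 0.5 -1.1] yaw 0.1 cost 0.01 conf 0.77
```

View pics/w5.png

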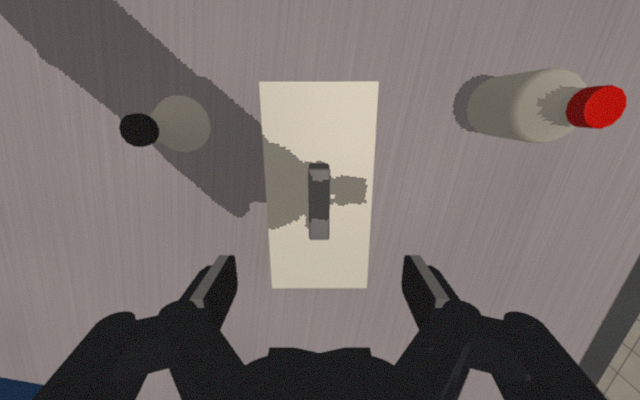

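View pics/t5.png

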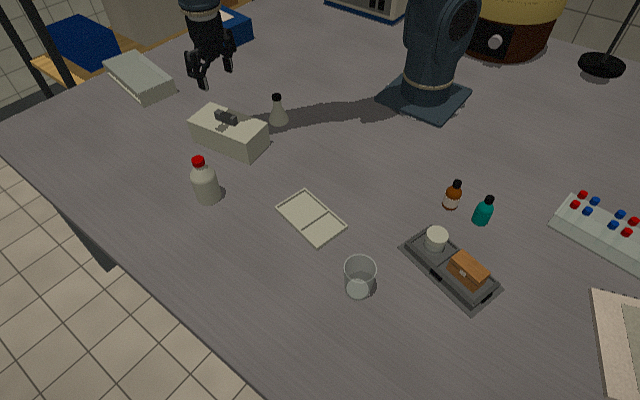

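The case contents are in place and the gripper is centred over the cover's rib (wrist (319,200)). Next I grip the rib and carry the cover to the case.

```bash
python3 - <<'E'
from m import *
x,y=infr(COVER,0,-.0005)
move_l([x,y,.30],v=.15); move_l([x,y,.2475],v=.08)
set_gripper(0.0,90); o=st('grip')
move_l([x,y,.40],v=.15); st('lift')
save('w6',get_image('wrist'))
px,py=CASE[:2]
print(pose(px,py,.40,CASE[2]+90))
q=pose(px,py,.40,CASE[2]+90)[1]
# intermediate at smaller radius is implied by joint motion
move_pose([px,py,.40],[180,0,q]); st('over')
save('w7',get_image('wrist')); save('s7',get_image('scene'))
E
python3 -c "
import cv2,numpy as np
cv2.imwrite('pics/c7.png',cv2.resize(np.hstack([cv2.imread('pics/w6.png'),cv2.imread('pics/w7.png')]),(800,250)))"
```

```text
grip t=26.7 p [ 0.5268 -0.3241  0.249 ] F [-3.7  0.9 11.4] gap 0.195
lift t=27.8 p [ 0.5266 -0.3232  0.399 ] F [ 0.  -0.6 -1. ] gap 0.197
(np.float64(69.02891165712731), -105.89999999999998, array([-22.67278744,  30.06614314, -22.98356456,  90.09816307,
        12.7482389 ,  62.43784375, 115.29436931]))
over t=30.2 p [0.5278 0.3366 0.3999] F [-0.1  0.7 -1. ] gap 0.193
```

View pics/c7.png

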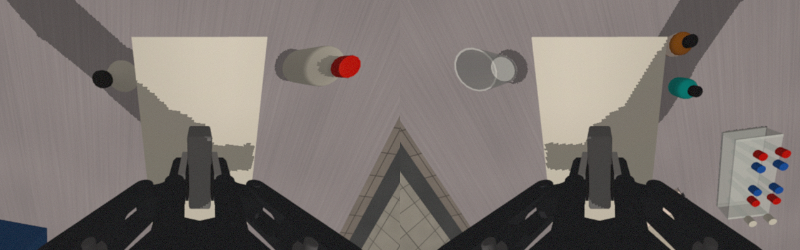

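View pics/s7.png

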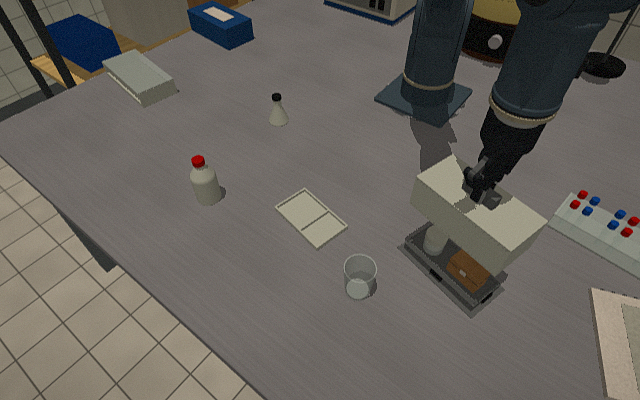

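```bash
python3 - <<'E'
from chk import *
px,py=CASE[:2]
move_l([px,py,.300],v=.12); o=st('at')
for n in ('top','scene','wrist'): check(n,'cover',CASE,o['eef_pos'][2]-.249,CASE[:2],(-16,))
save('s8',get_image('scene')); save('w8',get_image('wrist'))
E
python3 -c "
import cv2,numpy as np
cv2.imwrite('pics/c8.png',np.hstack([cv2.resize(cv2.imread('pics/s8.png')[130:330,360:600],None,fx=2,fy=2),cv2.resize(cv2.imread('pics/w8.png'),(320,400))]))"
```

```text
at t=31.3 p [0.5272 0.338  0.3008] F [ 0.4 -0.  -1.7] gap 0.192
top cover in frame mm [ 0.8 -5.6] yaw -0.6 cost 0.93 conf 0.94
scene cover in frame mm [-0.2 -1.3] yaw 0.1 cost 0.11 conf 0.69
wrist cover in frame mm [ 0.8 -1.6] yaw 0.0 cost 0.34 conf 0.7
```

View pics/c8.png

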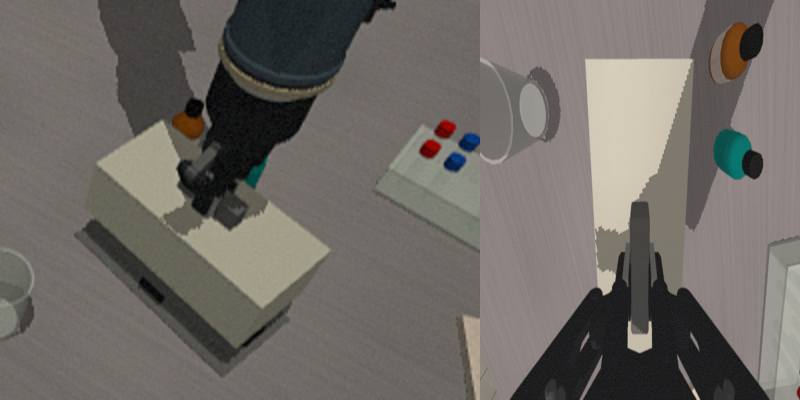

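The cover hangs level above the case, parallel and within about 1.5 mm of it.

```bash
python3 - <<'E'
from chk import *
px,py=infr(CASE,0,.0008)
print(move_l([px,py,.258],v=.03,guard=5)); o=st('contact')
for n in ('scene','wrist'): check(n,'cover',CASE,o['eef_pos'][2]-.249,CASE[:2],(-16,))
save('s9',get_image('scene'))
E
python3 -c "
import cv2,numpy as np
cv2.imwrite('pics/c9.png',cv2.resize(cv2.imread('pics/s9.png')[150:330,370:570],None,fx=3,fy=3))"
```

```text
True
contact t=32.8 p [0.5273 0.3386 0.2636] F [ 1.8 -0.2  1.3] gap 0.189
scene cover in frame mm [-0.8 -0.7] yaw 0.2 cost 0.1 conf 0.89
wrist cover in frame mm [ 0.5 -0.9] yaw 0.1 cost 0.34 conf 0.95
```

View pics/c9.png

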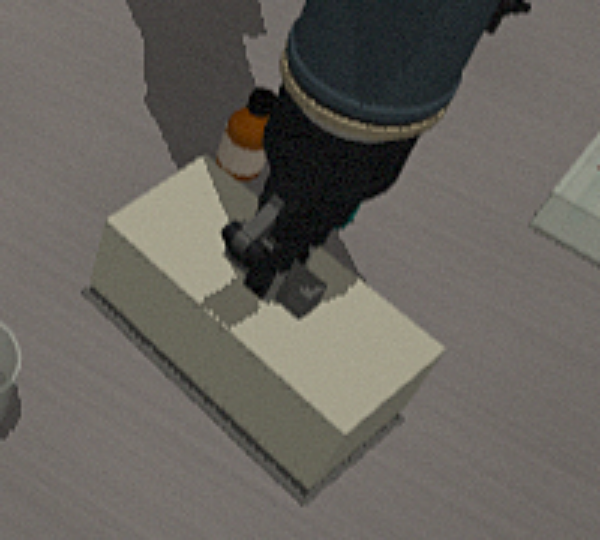

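The cover encloses the tray and rests on the clips (TCP 0.2636, so origin about 15 mm up). Now the press, while gripped.

```bash
python3 - <<'E'
from chk import *
px,py=infr(CASE,0,.0004)
for z in (.258,.254,.251,.249):
    g=move_l([px,py,z],v=.03,guard=35); st('press',z,g)
    if g: break
o=observe();print(np.round(o['moment'],2))
check('scene','cover',CASE,.003,CASE[:2],(-16,))
save('s10',get_image('scene'))
E
python3 -c "
import cv2,numpy as np
cv2.imwrite('pics/c10.png',cv2.resize(cv2.imread('pics/s10.png')[150:330,370:570],None,fx=3,fy=3))"
```

```text
press 0.258 False t=33.4 p [0.5273 0.3384 0.2582] F [2.7 1.9 0.3] gap 0.194
press 0.254 False t=33.7 p [0.5268 0.3378 0.2533] F [ 1.2  1.9 -3. ] gap 0.191
press 0.251 False t=33.9 p [0.5269 0.3381 0.252 ] F [-2.4 -0.6 11.6] gap 0.192
press 0.249 False t=34.2 p [0.5267 0.3381 0.2519] F [-7.1 -5.7 31. ] gap 0.190
[-0.92  1.87  0.02]
scene cover in frame mm [-1.1 -1.4] yaw -0.1 cost 0.1 conf 0.62
```

View pics/c10.png

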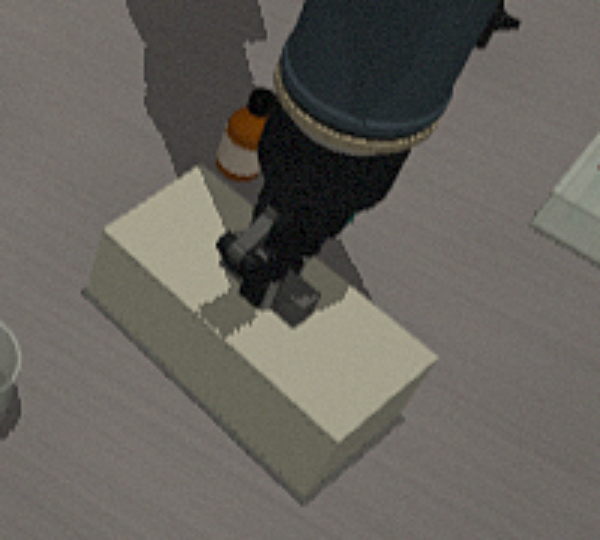

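It reached a hard stop at TCP 0.252 (origin 3 mm) with the force rising to 31 N. I release, then press each end of the rib with the shut fingers to make sure both ends are home.

```bash
python3 - <<'E'
from chk import *
px,py=infr(CASE,0,.0004)
move_l([px,py,.252],v=.03)
set_gripper(0.45); st('rel')
move_l([px,py,.31],v=.15); set_gripper(0.0,40)
save('w11',get_image('wrist'))
for s in(.024,-.024):
    a,b=infr(CASE,0,s)
    move_l([a,b,.29],v=.15)
    g=move_l([a,b,.270],v=.03,guard=18); st('press end',s,g)
    move_l([a,b,.29],v=.15)
x,y=BOTTLE
move_l([*infr(CASE,0,0),.33],v=.2)
set_gripper(1.0)
yw=go(x,y,.29,90); st('bottle',yw)
for n in('top','scene'): check(n,'cover',CASE,.003,CASE[:2],(-16,))
save('w12',get_image('wrist'));save('s12',get_image('scene'))
E
python3 -c "
import cv2,numpy as np
cv2.imwrite('pics/c12.png',np.hstack([cv2.resize(cv2.imread('pics/s12.png')[150:330,370:570],(400,360)),cv2.resize(cv2.imread('pics/w12.png'),(400,360))]))"
```

```text
rel t=34.9 p [0.5271 0.3379 0.2515] F [-0.9  0.2 -0.4] gap 0.449
press end 0.024 True t=36.8 p [0.5337 0.3605 0.2776] F [-2.8 -1.   9.6] gap -0.001
press end -0.024 True t=38.0 p [0.5204 0.3151 0.2776] F [-2.1 -1.2  8. ] gap 0.002
bottle -90 t=40.2 p [0.3665 0.2629 0.2905] F [0.9 0.1 0.1] gap 1.001
top cover in frame mm [ 0.1 -1.6] yaw 0.0 cost 0.02 conf 0.83
scene cover in frame mm [-0.6 -1.8] yaw 0.1 cost 0.02 conf 0.75
```

View pics/c12.png

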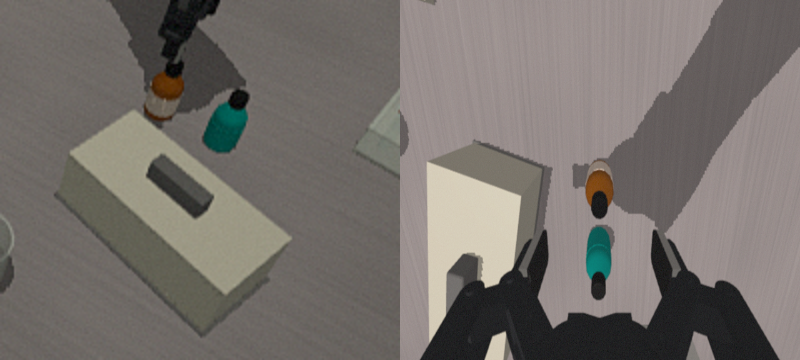

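Cover is level: both rib ends stopped at 0.2776, centred within about 2 mm. The amber bottle is in wrist at about (319,205), the turquoise one beyond at (318,285).

```bash
python3 - <<'E'
from chk import *
c=cam('wrist'); get_image('wrist')
print('pred base',proj(c,[[*BOTTLE,0],[*BOTTLE,.084]]).round(0).tolist())
for q in regions_of('wrist','bottle'):
    b=q['bbox']; print(b,q['confidence'])
    if b[1]+b[3]/2<245 :
        print(fit('bottle',[(c,q['region'].astype(float))],BOTTLE,(0,),0,False))
E
```

```text
pred base [[320.0, 195.0], [321.0, 233.0]]
[296.5, 175.7, 43.9, 65.6] 0.97
(array([367.71579615, 260.7835765 ,  14.4177592 ]), np.float64(0.1403678623552981))
[295.1, 251.1, 45.9, 83.1] 0.78
```

```bash
python3 - <<'E'
from chk import *
x,y=.3667,.2617
set_gripper(0.72)
move_l([x,y,.195],v=.12); st('at')
set_gripper(0.0,40); o=st('grip')
move_l([x,y,.34],v=.2); save('w13',get_image('wrist'))
px,py=infr(TRAY,0,.045)
yw=go(px,py,.30,TRAY[2]+90); st('over',yw); save('w13b',get_image('wrist'))
E
python3 -c "
import cv2,numpy as np
cv2.imwrite('pics/c13.png',cv2.resize(np.hstack([cv2.imread('pics/w13.png'),cv2.imread('pics/w13b.png')]),(800,250)))"
```

```text
at t=41.9 p [0.3668 0.2619 0.1954] F [-0.2 -0.  -0. ] gap 0.726
grip t=42.2 p [0.3669 0.2618 0.1958] F [-0.6 -1.2  8.3] gap 0.407
over -101.30000000000001 t=44.4 p [0.6111 0.0699 0.3002] F [ 0.8  0.7 -1.1] gap 0.407
```

View pics/c13.png

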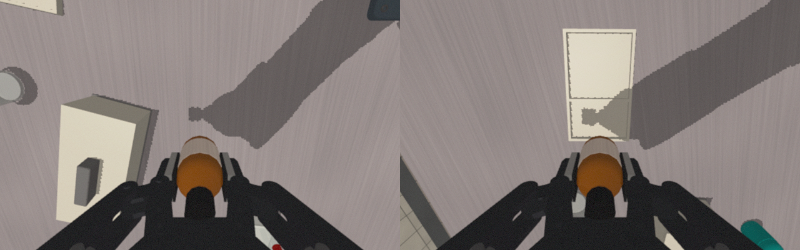

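The bottle is held upright, above the tray's narrow end. I lower it, then go for the flask.

```bash
python3 - <<'E'
from chk import *
px,py=infr(TRAY,0,.045)
move_l([px,py,.225],v=.12)
print(move_l([px,py,.1985],v=.03,guard=6)); st('down')
set_gripper(0.65); st('rel')
move_l([px,py,.31],v=.2)
set_gripper(0.7)
x,y=FLASK
yw=go(x,y,.30,TRAY[2]+90); st('flask',yw)
for n in('top','scene'): check(n,'bottle',TRAY,.004,infr(TRAY,0,.045))
c=cam('wrist'); save('w14',get_image('wrist'))
for q in regions_of('wrist','flask')[:2]:
    print(q['bbox'],q['confidence'],fit('flask',[(c,q['region'].astype(float))],FLASK,(0,),0,False))
save('s14',get_image('scene'))
E
python3 -c "
import cv2,numpy as np
cv2.imwrite('pics/c14.png',cv2.resize(np.hstack([cv2.imread('pics/s14.png'),cv2.imread('pics/w14.png')]),(800,250)))"
```

```text
True
down t=46.0 p [0.6119 0.0677 0.1999] F [-1.  -0.1  6.9] gap 0.404
rel t=46.3 p [0.6114 0.0675 0.1991] F [-0.4  0.3 -0.7] gap 0.649
flask -101.30000000000001 t=48.8 p [ 0.3703 -0.2835  0.3002] F [ 0.4 -0.  -0.1] gap 0.696
top bottle in frame mm [ 2.8 46.7] yaw 26.2 cost 0.23 conf 0.74
scene bottle in frame mm [-1.4 43.6] yaw 20.2 cost 0.1 conf 0.94
[289.8, 160.6, 62.7, 83.6] 0.75 (array([ 369.44620232, -283.87000899,   10.43187683]), np.float64(0.05401151529624028))
```

View pics/c14.png

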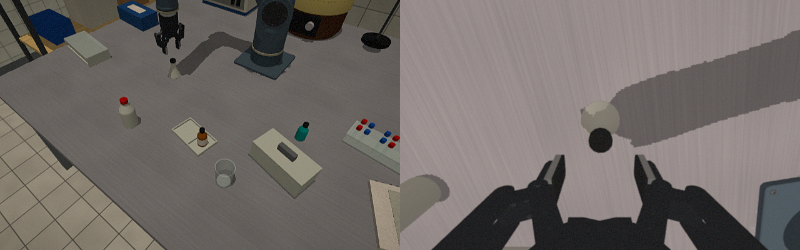

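The bottle stands in the narrow compartment. The flask at (369,-284) is under the gripper.

```bash
python3 - <<'E'
from chk import *
x,y=FLASK
move_l([x,y,.221],v=.12)
set_gripper(0.0,35); o=st('grip')
move_l([x,y,.37],v=.2); save('w15',get_image('wrist'))
px,py=infr(TRAY,0,-.031)
yw=go(px,py,.35,TRAY[2]+90); st('over',yw); save('w15b',get_image('wrist'))
E
python3 -c "
import cv2,numpy as np
cv2.imwrite('pics/c15.png',cv2.resize(np.hstack([cv2.imread('pics/w15.png'),cv2.imread('pics/w15b.png')]),(800,250)))"
```

```text
grip t=50.4 p [ 0.3695 -0.2841  0.2215] F [-1.8  0.3  7.2] gap 0.299
over -101.30000000000001 t=52.6 p [ 0.5969 -0.0082  0.3496] F [-0.4 -0.5 -1.1] gap 0.301
```

View pics/c15.png

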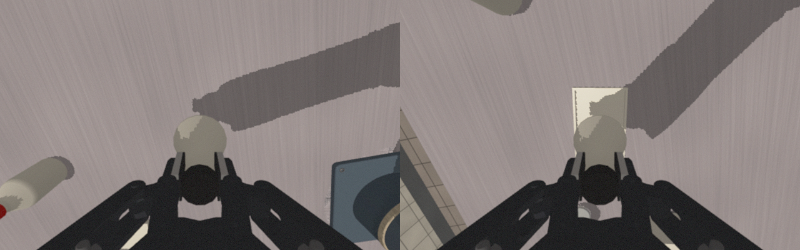

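```bash
python3 - <<'E'
from chk import *
px,py=infr(TRAY,0,-.031)
move_l([px,py,.25],v=.12)
print(move_l([px,py,.2245],v=.03,guard=6)); st('down')
set_gripper(0.6); st('rel')
move_l([px,py,.36],v=.15)
go(.46,-.22,.40,0); st('clear')
for n in('top','scene'):
    check(n,'bottle',TRAY,.004,infr(TRAY,0,.045)); check(n,'flask',TRAY,.004,infr(TRAY,0,-.031))
    check(n,'cover',CASE,.003,CASE[:2],(-16,)); check(n,'tray',TRAY,0,TRAY[:2],(-11,))
    save('f'+n,get_image(n))
E
python3 -c "
import cv2,numpy as np
cv2.imwrite('pics/c16.png',np.hstack([cv2.resize(cv2.imread('pics/fscene.png')[130:330,180:520],(480,282)),cv2.resize(cv2.imread('pics/ftop.png')[100:290,150:440],(320,282))]))"
```

```text
True
down t=54.4 p [ 0.5969 -0.0068  0.2256] F [ 0.  -0.5  6.6] gap 0.298
rel t=54.8 p [ 0.5966 -0.0071  0.2248] F [ 0.6  0.6 -0.2] gap 0.602
clear t=56.9 p [ 0.4606 -0.2191  0.3998] F [-0.4  0.  -0. ] gap 0.602
top bottle in frame mm [ 0.2 46.1] yaw 30.0 cost 0.11 conf 0.72
top flask in frame mm [  0.8 -30. ] yaw 14.4 cost 0.17 conf 0.57
top cover in frame mm [ 0.3 -0.8] yaw 0.2 cost 0.02 conf 0.98
top tray not found
scene bottle in frame mm [-1.3 45.4] yaw 22.9 cost 0.17 conf 0.55
scene flask in frame mm [ -1.8 -32. ] yaw 16.2 cost 0.05 conf 0.91
scene cover in frame mm [-1.3 -1.5] yaw -0.2 cost 0.02 conf 0.63
scene tray in frame mm [-0.4 -0.5] yaw -0.6 cost 0.81 conf 0.77
```

View pics/c16.png

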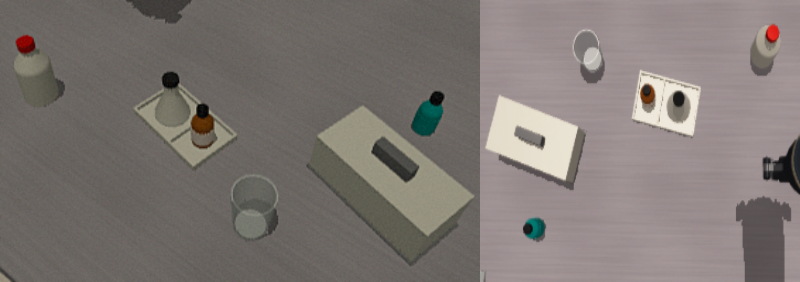

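Bottle and flask stand upright in the right compartments, the cover is home and level, and the bystanders and the turquoise look-alike are untouched. The arm is clear, so I hand in.

```bash
python3 -c "
from station import *
print(hand_in())"
```

```text
the job is handed in; nothing more can be done
None
```

Both kits are made up, the cover is snapped home on the case, and I handed the job in with the clock at about 57 s of the 144 s allowed. No verdict came back.

- **Case contents:** before the cover went on, the carton lay flat in the long compartment at about (0, +37) mm in the case frame. The pot stood in the square compartment at about (0, −50) mm.
- **Cover:** I pressed it down while gripping the rib, and it met a hard stop with the origin 3 mm up. Pressing each end of the rib afterwards stopped at the same height, so it is level. It is centred on the case within about 2 mm and parallel within 0.2°.
- **Tray contents:** the amber bottle stands in the narrow compartment at about (−1, +46) mm in the tray frame. The flask stands in the wide compartment at about (−1, −31) mm.
- **Left alone:** in the last pictures the beaker, the wash bottle and the turquoise look-alike stood where they started, judged by eye and not measured. The arm was clear of everything.

**Checks that disagreed:**
- With the cover held just above the case, the top-camera fit was 5.6 mm off in y with a poor match, because the arm partly hid it. The scene and wrist cameras and the later top view agreed within 2 mm.
- In the last check the network missed the tray in the top view, and its scene fit was poor with the bottle and flask standing in it. The tray is fixed, so I used its first measured position.
- The pot was placed with the jaws along the case's long side rather than across it as I intended. The carton was checked afterwards and had not shifted.

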